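# Slide the die carriage home under the crimping press

## Robot

A 6-joint arm with a two-finger parallel gripper is mounted at the origin on the work surface. World frame = base frame: x ahead of the robot, y to its left, z up, the work surface at z = 0. Lengths are in m, angles in rad, forces in N, time in s.
With the tool pointing down it reaches from about 0.35 to 0.775 m from the base axis. Payload 7.3 kg.
Tool frame: the origin (TCP) lies at the very end of the fingers, on their centre line; the grasp point (between the pads) lies 19 mm behind it; z points along the fingers, y is the line along which they close (so a half turn about z gives the same grasp; the last joint's range is limited). The gripper opens to 92 mm and grips with 3 to 60 N. Pads are 19 mm wide; open, the fingers measure 130 mm over their backs; the gripper's body (75 mm by 190 mm) begins 47 mm behind the grasp point.
Start: joints at [0.991, 0.342, 1.524, -0, 1.275, -0.146], TCP at [0.221, 0.476, 0.227] pointing down, gripper open.
Joint ranges: [-2.53, 2.53], [-0.77, 2.02], [0.04, 2.7], [-1, 4.14], [0.28, 2.66], [-3.11, 3.11]. Speed limits (rad/s): [2.57, 2.57, 3.14, 3.14, 3.14, 3.14].

## Interface

Orientations are given as [roll, pitch, yaw] about the fixed x, y, z axes, in that order (R = Rz(yaw) Ry(pitch) Rx(roll)).
In Python, from cell import robot, read_camera, get_calibration gives the robot as it stands. The module is installed in compiled form; this text tells all that it offers.
- The arm moves only by the tool send_rows, never from a script. Its argument "plan" is a list of rows, each a list of 2 entries, a list of its own where there are three numbers: the shift along the tool's x, y, z as a fraction of full scale, then the turn, a rotation vector about the tool's x, y, z as a fraction of full scale. A call has exactly 10 rows; each row shifts and turns the commanded pose from where the row before left it, along the tool's axes as they then stand; what a row does not reach is not made up. Full scale, the value 1, is 0.025 m for a shift and 90 degrees for a turn. A row lasts 1/8 s, in which the tool goes at most 62.5 mm and 10.7 degrees, less where a joint would pass 70% of its speed; a pose out of reach is approached as far as the arm can. A call with a number of a shift or a turn outside -1 to 1 is refused whole. A call with a gripper value outside its range is refused whole. "gripper" is the opening, from -1 (shut) to 1 (fully open), so that 0 is half open, set as the call begins (left out, the last holds). The fingers move at their own pace and stop on an object; "force" is the grip in N (left out, the last holds). Time passes only in rows, so rows that do not move let the fingers close, or fill a call up. It gives the time, the measured TCP pose, the force, the opening and the grip force at its end, in the units of the state.
- robot.observe(): the state, without advancing time (a new reading comes with each control period).
- read_camera(name): name is "side" or "top"; returns (picture, depth): 420x560x3 uint8, blue, green, red; 420x560 float32, m along the optical axis (not along the pixel's ray), 0 where there is no reading.
- get_calibration(name): a dict with "intrinsics" (3x3 intrinsics, pixels), "dist_coeffs" ([k1, k2, p1, p2, k3] as OpenCV has them; the pictures are not rectified), "rvec" (rotation vector, rad) and "tvec" (3), from world to camera coordinates, as OpenCV has them. Camera axes: x right, y down, z forward; pixel columns grow to the right and rows downward; lengths in m; the calibration is good to about 2 mm. A picture is of the moment at which its call begins. get_calibration takes no time and is no camera call.
- robot.hand_in(): hands the job in; it is judged then, once.
The state is a dict: "time": time; "qpos": joint angles; "qvel": joint speeds; "joint_efforts": joint torques, N m; "tool_pos": TCP position; "tool_rot": TCP orientation; "contact_force": force on the tool from outside, world axes, zero at the start; "torque": the same for the moment, N m; "opening": finger opening in m; "grip_force": force on a finger pad.
Only numpy, scipy, OpenCV 4.12 (cv2) and the standard library are available. Lean on these libraries where they do the work, as an engineer would, in place of code of your own. Each camera call takes 0.05 s, during which the arm holds its last target. There are 200 camera calls.

## Task

Bring the die carriage home under the crimping press: push the red release button on the carriage fully down with a fingertip and keep it down while you slide the carriage all the way along its rail against the end stop at the press. Then lift off, so that the button springs back up and the carriage stays locked there. Nothing is to be picked up, and the tray, oil bottle, screwdriver and tape roll stay where they are.

Things in the scene. Friction and masses are not known exactly. Their poses are not given: they have to be found in the camera images.
- rail: Crimping station, fixed: dark base plate 120 x 470 x 12 mm, two guide rails, and a blue press 300 mm high at its -y end. Origin on the bench, mid-width; z up, y along the rail. Plate y = -320 to 150 mm. The carriage slides to the station's -y, to the press (y = -295 to -158 mm, x = -85 to 55 mm). Nothing overhangs the button's path, which ends at x = 0, y = -30 mm.
- stop_face (a point): Centre of the face of the black rubber buffer on the yellow end stop, 48 mm above the bench, at x = 0, y = -176 mm of the station. The carriage's nose rests on it when home.
- carriage (a joint): Carriage position along the rail, m: 0 = farthest from the press, 0.120 = nose against the end stop (home); grows towards the station's -y. Starts between 0 and 0.045. Carriage about 0.7 kg, drag about 1.5 N when free. While the button is up, a catch in a toothed rack (9 mm pitch, 4 mm play) locks it, at home and all along.
- release (a joint): How far the red release button is pressed down, m: 0 = up, carriage locked; 0.004 = catch just free of the rack; 0.007 = fully down (hard stop). A spring pushes back with about 3.5 N at 0, rising to 7 N fully down, and returns it when let go (fully so only where the catch meets a gap of the rack, as it does at home).
- release_top (a point): Centre of the flat top of the red button on the carriage: 36 mm across the rail, 44 mm along it; 54 mm above the bench when up, 47 mm fully down. Deck around it 44 mm above the bench. 26 mm from this point, on the press side, is the upright face of the carriage's grey block (84 mm wide, top 70 mm above the bench), which a fingertip on the button may push against. Axes as the station's.
- carriage_nose (a point): Middle of the carriage's leading end face, 146 mm from the button's centre towards the press, 48 mm above the bench. Carriage 84 mm wide.
- tray: Bystander, loose: blue open parts tray 120 x 100 x 45 mm, 0.25 kg. Origin at the centre of its underside.
- oiler: Bystander, loose: white oil bottle, 52 mm in diameter, 105 mm high, orange cap, 0.15 kg. Origin at the centre of its underside.
- driver: Bystander, loose: screwdriver lying on the bench, about 200 mm long along its x axis, red handle 26 mm thick towards -x. Origin at mid-length, on the bench.
- tape: Bystander, loose: green roll, outer diameter 72 mm, 20 mm high, lying flat, 0.08 kg. Origin at the centre of its underside.

How it is judged:
On the way, in this order (a step that is already met when the one before it is completed fails the run):
1. the release button is pushed down (at least 5 mm) (value of joint release above 0.005 m), for 0.1 s.
2. the carriage reaches its end stop (within 3 mm) with the button still held down (value of joint carriage above 0.117 m and value of joint release above 0.004 m), for 0.1 s.
At the end, for the whole second after the job is handed in: The carriage rests within 3 mm of its end stop and the release button is up again (within 1.5 mm), so that it is locked; the robot is clear of everything and no bystander has been lifted or moved by more than 30 mm (value of joint carriage above 0.117 m and value of joint release below 0.0015 m and velocity of joint carriage between -0.01 and 0.01 m/s); the robot touches nothing.
It fails at once if a bystander is lifted by more than 20 mm (height (world z) of any of tray, oiler, tape above 0.02 m or height (world z) of driver above 0.04 m).
It fails at once if a bystander is moved by more than 30 mm or knocked over (distance of any of tray, oiler, driver, tape from where it was at the start of the episode above 0.03 m or angle between oiler's own z axis and vertical above 0.5 rad).
It also fails if it takes over 34 s, if anything falls off the work surface, if the arm or the gripper's body presses on something with over 40 N, if the wrist force passes 120 N, or if a joint passes its speed limit or range.

## Working session

There is one attempt and no reset: what is moved stays moved. The work goes in short steps, Python scripts to look and compute and a tool call to move; the robot and the scene stay as the last step left them, time stands still between calls to the robot, and variables do not carry over. Pictures are saved under pics/ and viewed, at most 10 in all, crops included, and the job is handed in when it is done.

Besides the shell and the picture viewer there is one more tool, called after "Request:" as name(argument=value, ...), one argument or row to a line, values as JSON. send_rows: Moves the arm, as the interface text tells. Shift numbers are shares of 0.025 m and turn numbers shares of 90 degrees, none past 1 either way. Its arguments: {"type":"object","properties":{"plan":{"type":"array"},"gripper":{"type":"number"},"force":{"type":"number"}},"required":["plan"]}

```bash
mkdir -p pics
cat > h.py <<'E'
import numpy as np,cv2
from cell import robot,read_camera,get_calibration
def world(name,uv,depth=None,z=None):
    c=get_calibration(name);K=np.array(c["intrinsics"]);R=cv2.Rodrigues(np.array(c["rvec"],float))[0];t=np.array(c["tvec"],float).ravel()
    n=cv2.undistortPoints(np.array([[uv]],float),K,np.array(c["dist_coeffs"],float))[0,0]
    r=np.array([n[0],n[1],1.]);o=-R.T@t;d=R.T@r
    s=depth if z is None else (z-o[2])/d[2]
    return o+s*d
E
python3 - <<'E'
from h import *
for n in("top","side"):
    p,d=read_camera(n);cv2.imwrite(f"pics/{n}0.png",p);np.save(f"pics/{n}0.npy",d)
s=robot.observe();print(s)
E
```

```text
{'time': 0.1, 'qpos': array([ 9.90995128e-01,  3.42629342e-01,  1.52491627e+00, -1.85981972e-05,
        1.27537186e+00, -1.46015953e-01]), 'qvel': array([-1.40161549e-05, -2.03498515e-03, -4.04543282e-03,  4.45092479e-04,
       -2.99494875e-04,  1.30066125e-04]), 'joint_efforts': array([ 1.99236092e-03, -4.32007492e+01, -2.44693065e+01,  7.19501940e-02,
        5.26005775e-02, -1.12368791e-04]), 'tool_pos': array([0.22045904, 0.47608008, 0.22612858]), 'tool_rot': array([-3.14027935e+00, -1.75161811e-04,  2.70781272e+00]), 'contact_force': array([-0.00652313,  0.83777298, -0.22956555]), 'torque': array([ 3.66125339e-03,  7.83710562e-05, -2.72760180e-02]), 'grip_force': 0.0, 'opening': 0.09189906419671628}
```

View pics/top0.png

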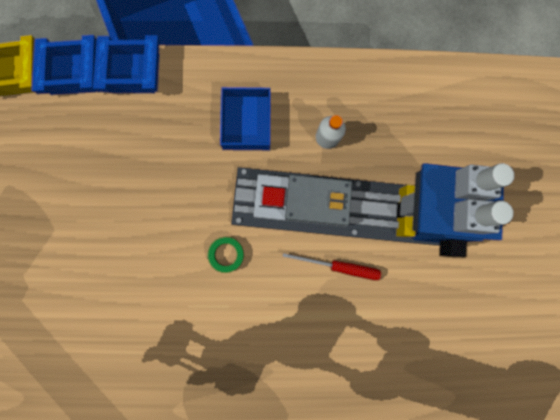

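View pics/side0.png

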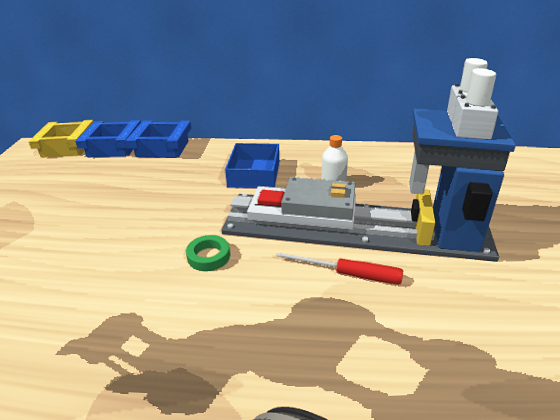

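Top view: the red button is near (273,197), with the grey block to its right. The yellow end stop is near (406,210), and the plate's left end runs from (238,168) to (233,226). The press is at the right.

Run:
```python
from h import *
p=cv2.imread("pics/top0.png");d=np.load("pics/top0.npy")
cv2.imwrite("pics/crop.png",cv2.resize(p[150:255,220:420],None,fx=4,fy=4,interpolation=cv2.INTER_CUBIC))
h=p.astype(int);m=((h[...,2]>120)&(h[...,1]<50)&(h[...,0]<50)).astype(np.uint8);m[:,:240]=0;m[:,310:]=0;m[230:]=0
ys,xs=np.nonzero(m);c=[xs.mean(),ys.mean()];print(c,len(xs),cv2.minAreaRect(np.c_[xs,ys].astype(np.float32)))
print("button",world("top",c,z=.054),world("top",c,depth=float(np.median(d[m>0]))))
for n,uv,z in[("p1",(237.5,168),.012),("p2",(232.5,226),.012),("tape",(226,255),.02),("tray",(245,118),.045),("oil",(336,122),.105),("drv0",(282,253),.01),("drv1",(381,273),.013)]: print(n,world("top",uv,z=z).round(4))
```

```text
[np.float64(272.960113960114), np.float64(196.2934472934473)] 351 ((272.9713134765625, 196.31556701660156), (20.280006408691406, 17.292325973510742), 5.194429397583008)
button [0.60829057 0.06136729 0.054     ] [0.60823177 0.06137367 0.05439832]
p1 [0.6727 0.1334 0.012 ]
p2 [0.5538 0.142  0.012 ]
tape [0.4958 0.1534 0.02  ]
tray [0.7673 0.1173 0.045 ]
oil [ 0.74  -0.054  0.105]
drv0 [0.4999 0.0423 0.01  ]
drv1 [ 0.4595 -0.157   0.013 ]
```

View pics/crop.png

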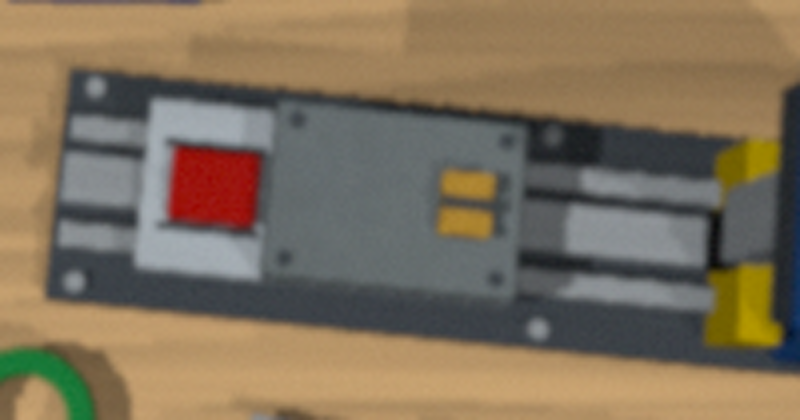

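Request:
send_rows(
  plan=[
    [[0,0,0],[0,0,0.11]],
    [[0,0,0],[0,0,0.11]],
    [[0,0,0],[0,0,0.11]],
    [[0,0,0],[0,0,0.11]],
    [[0,0,0],[0,0,0.11]],
    [[0,0,0],[0,0,0.11]],
    [[0,0,0],[0,0,0.11]],
    [[-0.79,0.83,0],[0,0,0]],
    [[-0.79,0.83,0],[0,0,0]],
    [[-0.79,0.83,0],[0,0,0]],
  ],
  gripper=-1,
)

```text
time: 1.35
tool_pos: [0.2788, 0.412, 0.2263]
tool_rot: [-3.141, 0.001, 1.499]
contact_force: [0.6, 0.7, 0.6]
opening: 0.001
grip_force: 0.0
```

Run:
```python
from h import *
S=[world("top",u,z=.013)[:2] for u in((243.75,172),(238.5,220.25),(358.0,183.75),(354.5,232))]
for a,b in((0,2),(1,3)): v=S[b]-S[a];print(v,np.arctan2(v[0],-v[1]))
print((S[0]+S[1])/2,(S[2]+S[3])/2)
print("buffer",world("top",(397.5,210),z=.048))
s=robot.observe();print(s["tool_pos"],s["tool_rot"],s["opening"],s["time"])
```

```text
[-0.02293761 -0.23448786] -0.09750982729824291
[-0.02327972 -0.23454015] -0.09893281120004865
[0.61478583 0.12519651] [ 0.59167717 -0.10931749]
buffer [ 0.58329918 -0.18291614  0.048     ]
[0.27875085 0.41199713 0.22634458] [-3.14111574e+00  6.23847478e-04  1.49862910e+00] 0.0009573190152051006 1.35
```

Request:
send_rows(
  plan=[
    [[0,0,0],[0,0,0.017]],
    [[-0.82,0.91,0],[0,0,0]],
    [[-0.82,0.91,0],[0,0,0]],
    [[-0.82,0.91,0],[0,0,0]],
    [[-0.82,0.91,0],[0,0,0]],
    [[-0.82,0.91,0],[0,0,0]],
    [[-0.82,0.91,0],[0,0,0]],
    [[-0.82,0.91,0],[0,0,0]],
    [[-0.82,0.91,0],[0,0,0]],
    [[-0.82,0.91,0],[0,0,0]],
  ],
)

```text
time: 2.6
tool_pos: [0.4642, 0.2091, 0.2265]
tool_rot: [-3.141, -0.0, 1.471]
contact_force: [-1.2, 0.2, -0.1]
opening: -0.0001
grip_force: 0.0
```

Request:
send_rows(
  plan=[
    [[-0.81,0.9,0.5],[0,0,0]],
    [[-0.81,0.9,0.5],[0,0,0]],
    [[-0.81,0.9,0.5],[0,0,0]],
    [[-0.81,0.9,0.5],[0,0,0]],
    [[-0.81,0.9,0.5],[0,0,0]],
    [[-0.81,0.9,0.5],[0,0,0]],
    [[-0.81,0.9,0.5],[0,0,0]],
    [[0,0,0],[0,0,0]],
    [[0,0,0],[0,0,0]],
    [[0,0,0],[0,0,0]],
  ],
)

```text
time: 3.85
tool_pos: [0.6063, 0.0534, 0.1398]
tool_rot: [3.141, -0.0, 1.473]
contact_force: [0.4, 1.4, -0.2]
opening: 0.0001
grip_force: 0.0
```

Run:
```python
from h import *
p,d=read_camera("side");cv2.imwrite("pics/side1.png",cv2.resize(p[120:300,200:480],None,fx=2.8,fy=2.8,interpolation=cv2.INTER_CUBIC))
s=robot.observe();print(s["tool_pos"],s["tool_rot"],s["contact_force"],s["time"])
B=np.array([.6083,.0614]);ax=np.array([-.0984,-.9951]);e=s["tool_pos"][:2]-B
print("along",e@ax,"across",e@np.array([.9951,-.0984]))
```

```text
[0.60635535 0.05332068 0.13985802] [ 3.14087021e+00 -3.00608101e-04  1.47264029e+00] [ 0.15273852 -0.07187161  0.07561163] 3.9
along 0.008231080327977943 across -0.0011401186018851913
```

View pics/side1.png

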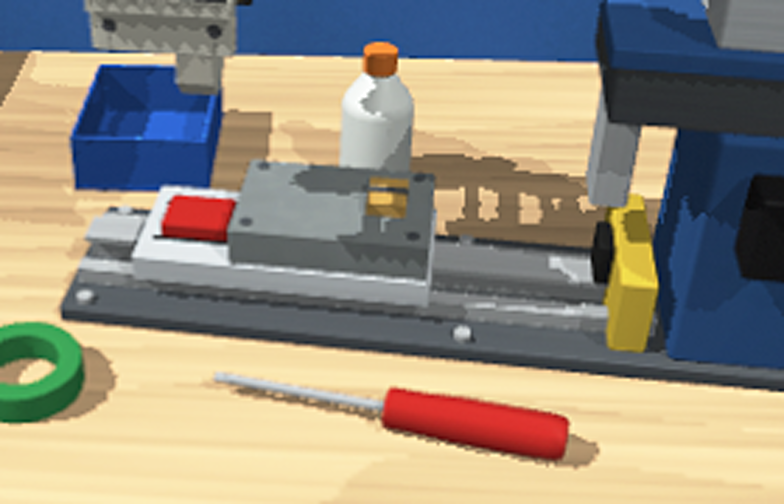

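The fingertip is above the button at crop (200,80), about 8 mm to the press side of its centre and clear of the block. Next I press down.

Request:
send_rows(
  plan=[
    [[0,0,0.8],[0,0,0]],
    [[0,0,0.8],[0,0,0]],
    [[0,0,0.8],[0,0,0]],
    [[0,0,0.8],[0,0,0]],
    [[0,0,0.1],[0,0,0]],
    [[0,0,0.1],[0,0,0]],
    [[0,0,0.1],[0,0,0]],
    [[0,0,0.1],[0,0,0]],
    [[0,0,0.1],[0,0,0]],
    [[0,0,0],[0,0,0]],
  ],
)

```text
time: 5.15
tool_pos: [0.6072, 0.0525, 0.0476]
tool_rot: [3.14, -0.001, 1.472]
contact_force: [-0.5, 1.9, 6.3]
opening: 0.0005
grip_force: 3.2
```

Request:
send_rows(
  plan=[
    [[0,0,0.02],[0,0,0]],
    [[0,0,0.02],[0,0,0]],
    [[0,0,0.02],[0,0,0]],
    [[-0.08,0,0],[0,0,0]],
    [[-0.08,0,0],[0,0,0]],
    [[-0.08,0,0],[0,0,0]],
    [[-0.08,0,0],[0,0,0]],
    [[-0.08,0,0],[0,0,0]],
    [[0,0,0],[0,0,0]],
    [[0,0,0],[0,0,0]],
  ],
)

```text
time: 6.4
tool_pos: [0.6062, 0.0424, 0.0472]
tool_rot: [3.139, -0.0, 1.472]
contact_force: [-3.8, 1.9, 12.9]
opening: 0.0004
grip_force: 6.3
```

Request:
send_rows(
  plan=[
    [[-0.15,0,0],[0,0,0]],
    [[-0.15,0,0],[0,0,0]],
    [[-0.15,0,0],[0,0,0]],
    [[-0.15,0,0],[0,0,0]],
    [[-0.15,0,0],[0,0,0]],
    [[-0.15,0,0],[0,0,0]],
    [[-0.15,0,0],[0,0,0]],
    [[-0.15,0,0],[0,0,0]],
    [[0,0,0],[0,0,0]],
    [[0,0,0],[0,0,0]],
  ],
)

```text
time: 7.65
tool_pos: [0.6033, 0.0121, 0.0472]
tool_rot: [3.139, 0.0, 1.472]
contact_force: [-3.4, -0.5, 13.2]
opening: 0.0001
grip_force: 6.4
```

Run:
```python
from h import *
p,d=read_camera("side");cv2.imwrite("pics/side2.png",cv2.resize(p[120:300,200:480],None,fx=2.8,fy=2.8,interpolation=cv2.INTER_CUBIC))
s=robot.observe();print(s["tool_pos"],s["tool_rot"],s["contact_force"],s["time"])
```

```text
[0.60326821 0.01214433 0.04717797] [3.13930461e+00 3.31637361e-04 1.47160016e+00] [-3.31978233 -0.73340917 12.79740891] 7.7
```

View pics/side2.png

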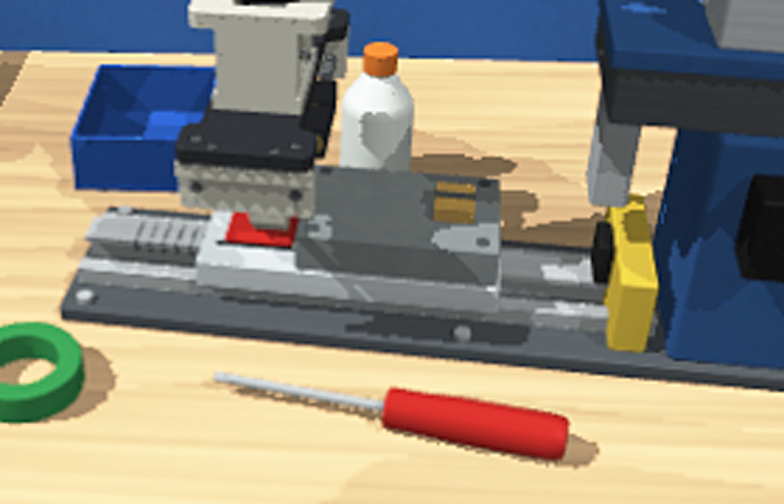

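The carriage is moving with the button held down. The block's leading edge is now near crop (500,240), and the buffer is at (600,250). I'll keep going.

Request:
send_rows(
  plan=[
    [[-0.15,0,0],[0,0,0]],
    [[-0.15,0,0],[0,0,0]],
    [[-0.15,0,0],[0,0,0]],
    [[-0.15,0,0],[0,0,0]],
    [[-0.15,0,0],[0,0,0]],
    [[-0.15,0,0],[0,0,0]],
    [[-0.15,0,0],[0,0,0]],
    [[-0.15,0,0],[0,0,0]],
    [[-0.15,0,0],[0,0,0]],
    [[-0.15,0,0],[0,0,0]],
  ],
)

```text
time: 8.95
tool_pos: [0.5996, -0.0248, 0.0472]
tool_rot: [3.139, -0.0, 1.472]
contact_force: [-3.8, 1.9, 12.8]
opening: 0.0005
grip_force: 6.4
```

Request:
send_rows(
  plan=[
    [[-0.15,0,0],[0,0,0]],
    [[-0.15,0,0],[0,0,0]],
    [[-0.1,0,0],[0,0,0]],
    [[-0.1,0,0],[0,0,0]],
    [[-0.08,0,0],[0,0,0]],
    [[-0.08,0,0],[0,0,0]],
    [[-0.08,0,0],[0,0,0]],
    [[-0.08,0,0],[0,0,0]],
    [[0,0,0],[0,0,0]],
    [[0,0,0],[0,0,0]],
  ],
)

```text
time: 10.2
tool_pos: [0.5975, -0.0455, 0.0472]
tool_rot: [3.139, 0.0, 1.472]
contact_force: [-3.4, 0.5, 12.7]
opening: 0.0006
grip_force: 6.4
```

Request:
send_rows(
  plan=[
    [[-0.06,0,0],[0,0,0]],
    [[-0.06,0,0],[0,0,0]],
    [[-0.06,0,0],[0,0,0]],
    [[-0.06,0,0],[0,0,0]],
    [[-0.06,0,0],[0,0,0]],
    [[0,0,0],[0,0,0]],
    [[0,0,0],[0,0,0]],
    [[0,0,0],[0,0,0]],
    [[0,0,0],[0,0,0]],
    [[0,0,0],[0,0,0]],
  ],
)

```text
time: 11.45
tool_pos: [0.5975, -0.0512, 0.0472]
tool_rot: [3.138, -0.002, 1.472]
contact_force: [-0.7, 7.6, 11.2]
opening: 0.0007
grip_force: 5.8
```

Run:
```python
from h import *
p,d=read_camera("side");cv2.imwrite("pics/side3.png",cv2.resize(p[150:270,280:460],None,fx=4.4,fy=4.4,interpolation=cv2.INTER_CUBIC))
s=robot.observe();print(s["tool_pos"],s["contact_force"],s["time"])
```

```text
[ 0.59753718 -0.05116663  0.04719376] [-0.57998398  8.16714814 12.04163631] 11.5
```

View pics/side3.png

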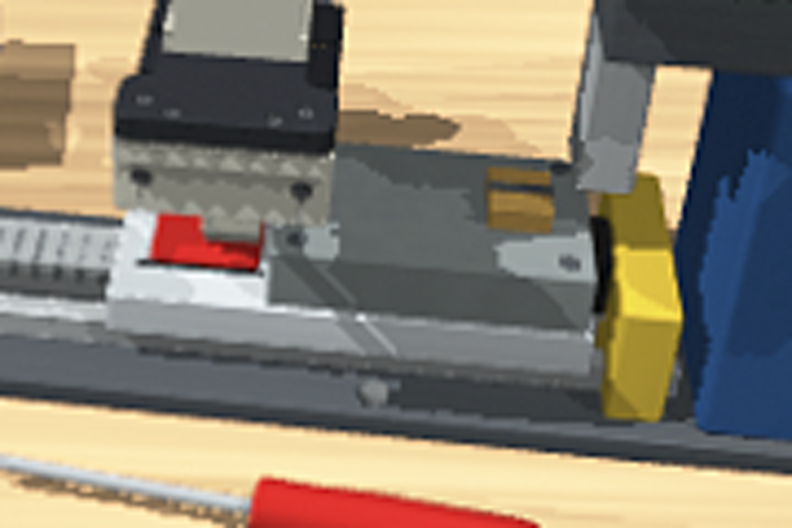

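The nose is at the buffer, crop (597,270), and the opposing force is about 8 N. I'll push slightly more to confirm.

Request:
send_rows(
  plan=[
    [[-0.06,0,0],[0,0,0]],
    [[-0.06,0,0],[0,0,0]],
    [[0,0,0],[0,0,0]],
    [[0,0,0],[0,0,0]],
    [[0,0,0],[0,0,0]],
    [[0,0,0],[0,0,0]],
    [[0,0,0],[0,0,0]],
    [[0,0,0],[0,0,0]],
    [[0,0,0],[0,0,0]],
    [[0,0,0],[0,0,0]],
  ],
)

```text
time: 12.75
tool_pos: [0.5974, -0.0541, 0.0472]
tool_rot: [3.138, -0.002, 1.472]
contact_force: [-0.1, 8.4, 10.6]
opening: 0.0001
grip_force: 5.5
```

Request:
send_rows(
  plan=[
    [[-0.06,0,0],[0,0,0]],
    [[-0.06,0,0],[0,0,0]],
    [[-0.06,0,0],[0,0,0]],
    [[0,0,0],[0,0,0]],
    [[0,0,0],[0,0,0]],
    [[0,0,0],[0,0,0]],
    [[0,0,0],[0,0,0]],
    [[0,0,0],[0,0,0]],
    [[0,0,0],[0,0,0]],
    [[0,0,0],[0,0,0]],
  ],
)

```text
time: 14.0
tool_pos: [0.5972, -0.0567, 0.0472]
tool_rot: [3.137, -0.005, 1.472]
contact_force: [1.7, 16.1, 11.9]
opening: 0.0005
grip_force: 9.9
```

The tip is firmly against the block with the carriage on the stop, at 16 N. I'll lift straight up.

Request:
send_rows(
  plan=[
    [[0,0,-0.1],[0,0,0]],
    [[0,0,-0.2],[0,0,0]],
    [[0,0,-0.3],[0,0,0]],
    [[0,0,-0.5],[0,0,0]],
    [[0,0,-0.8],[0,0,0]],
    [[0,0,-0.8],[0,0,0]],
    [[0,0,-0.8],[0,0,0]],
    [[0,0,0],[0,0,0]],
    [[0,0,0],[0,0,0]],
    [[0,0,0],[0,0,0]],
  ],
)

```text
time: 15.25
tool_pos: [0.5949, -0.0601, 0.1316]
tool_rot: [-3.14, -0.0, 1.472]
contact_force: [0.5, 0.6, -1.2]
opening: 0.0005
grip_force: 0.0
```

Run:
```python
from h import *
p,d=read_camera("side");cv2.imwrite("pics/side4.png",cv2.resize(p[150:270,280:460],None,fx=4.4,fy=4.4,interpolation=cv2.INTER_CUBIC))
h=p.astype(int);m=(h[...,2]>120)&(h[...,1]<50)&(h[...,0]<50);m[240:]=False
pts=np.array([world("side",(x,y),depth=float(d[y,x])) for y,x in zip(*np.nonzero(m))])
print(len(pts),np.percentile(pts[:,2],[50,80,95]),pts.mean(0))
s=robot.observe();print(s["tool_pos"],s["contact_force"],s["time"])
```

```text
324 [0.05319944 0.05390722 0.05451721] [ 0.59109487 -0.0387193   0.05375819]
[ 0.59495136 -0.06011539  0.13169989] [ 0.51636064 -0.13307292  0.20078859] 15.3
```

View pics/side4.png

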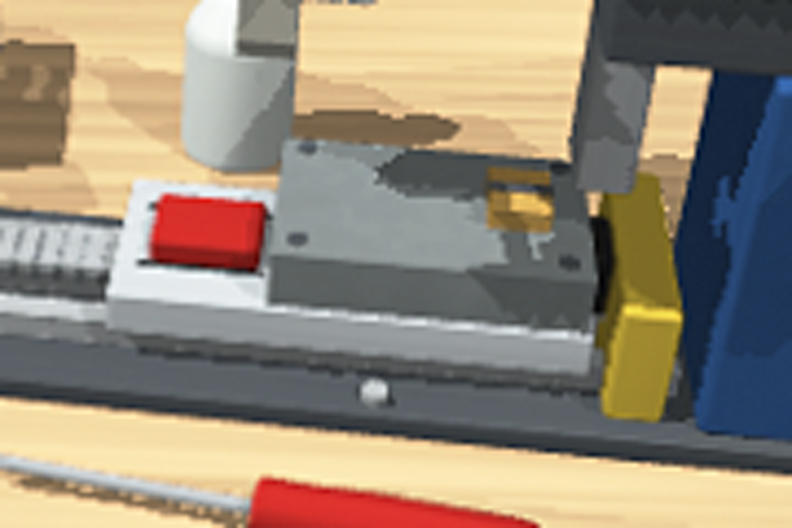

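The button is up again at 54 mm, around crop (207,232). The nose is on the buffer at (597,265), and the robot is clear.

```bash
python3 -c "
from cell import robot;print(robot.hand_in())"
```

```text
the job is handed in; nothing more can be done
None
```

The carriage is home against the end stop, the release button has sprung back up so it should be locked there, the arm is clear of everything and the job is handed in; hand-in returned no verdict.

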